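Load the bottle mixer and hold its dial at the third position

TASK

Load the bottle mixer: stand the slim dropper bottle in its narrow steel cup and the tall black-lidded jar in its wide steel cup, and let go of both. Then press the bar of the spring-return dial down past the first and second positions to the third, and finish while still holding it there with the gripper, past the third click but not down on the end stop (released, it springs back). Leave everything else on the table where it stands.

Things in the scene. Friction and masses are not known exactly. Their poses are not given: they have to be found in the camera images.
- bottle: Slim amber glass dropper bottle, the only one with a narrow round-tipped rubber bulb on top; loose, upright, about 90 g. Body 34 mm in diameter, straight up to 64 mm, shoulder to 69 mm, black collar 23 mm in diameter to 78 mm, bulb 14 mm in diameter, top at 94 mm. Origin at the centre of its underside, z up along it.
- jar: Tall white jar with black lid, loose, upright, about 130 g. White body 49 mm in diameter up to 46 mm, lid 50 mm in diameter from 46 to 64 mm (its top). Origin at the centre of its underside, z up along it.
- mixer: Bottle mixer, fixed, yaw within 0.25 rad. Origin on the table, z up. White deck x -75..75, y -40..160 mm, top at z 40, carries both cups on its line x = 0. Black control tower at its -y end: x -65..75, y -101..-39, top z 125 mm. Dial on the tower's -y side, axis along the mixer's y at x 30, z 95 mm. Three steel pips behind the paddle mark its three positions.
- narrow_cup: Narrow open steel cup fixed on the deck, for the bottle: inner diameter 42 mm, outer 50 mm, inner floor 5 mm above its origin, rim 37 mm above it. Origin at the centre of its underside, on the deck top. Which cup is nearer to the tower varies; they are 95 mm apart.
- wide_cup: Wide open steel cup fixed on the deck, for the jar: inner diameter 60 mm, outer 68 mm, inner floor 5 mm above its origin, rim 31 mm above it. Origin at the centre of its underside, on the deck top.
- dial (a joint): Dial angle (rad): 0 at rest, grows as the bar is pressed, end stop 1.2. Clicks (humps to push over) at 0.165, 0.495, 0.825; first position 0.33, second 0.66, third 0.99 (anywhere from 0.9 to 1.1 will do). A spring returns it to 0 from everywhere; no position latches. Force at the bar: 4 to 5 N at rest, about 9 N at the third, 3 to 4 N more just before each click.
- paddle: The dial (60 mm aluminium disc) with its steel arm and the black cross bar to press at its end; it points to the mixer's -x side, rising 0.55 rad above level at rest and sinking to 0.44 rad below level at the third position. Origin on the dial axis, where the dial meets the tower (mixer x 30, y -102, z 95 mm).
- bar_mid (a point): Middle of the paddle's cross bar, on its axis. Bar 16 mm thick, 56 mm long, along the mixer's y; middle 75 mm from the dial axis and 36 mm off the tower's side (mixer y -137). Press it from above; nothing is below it. At rest 134 mm above the table; at the third position 63, on the stop 50.
- wide_bottle: Bystander: wide amber bottle with flat black cap, 46 mm in diameter, 76 mm high. Origin at its underside's centre.
- low_pot: Bystander: low white pot with aluminium lid, 64 mm in diameter, 32 mm high. Origin at its underside's centre.
- tape_roll: Bystander: white roll of tape lying flat, 84 mm in diameter, 20 mm high. Origin at its underside's centre.
- spatula: Bystander: small spatula, steel blade and wooden handle, lying on the table, 160 mm long. Origin under it.
- buffer_block: Bystander: cork nail-buffer block, 32 x 95 x 28 mm. Origin at its underside's centre.
- flask: Bystander: steel flask, 66 mm in diameter, 150 mm high. Origin at its underside's centre.

How it is judged (in metres and radians):
On the way:
1. bottle stands in the narrow cup and jar in the wide cup, both let go, the dial still at rest (horizontal distance between bottle and narrow_cup below 0.008 m and z of bottle in the frame of narrow_cup below 0.01 m and angle between each of bottle, jar's own z axis and vertical below 0.15 rad and horizontal distance between jar and wide_cup below 0.009 m and z of jar in the frame of wide_cup below 0.01 m and contact force between the fingers and bottle below 0.1 N and contact force between the fingers and jar below 0.1 N and linear speed of each of bottle, jar below 0.03 m/s and value of joint dial below 0.12 rad), for 0.2 s.
At the end, for the whole second after the job is handed in: Bottle in the narrow cup and jar in the wide cup, on the cup floor (5 mm), within 8 and 9 mm of centre, tilt under 0.15 rad, let go and at rest; fingers press the paddle with more than 3 N, dial between 0.83 and 1.18 rad: third position, off the stop at 1.2 (horizontal distance between bottle and narrow_cup below 0.008 m and z of bottle in the frame of narrow_cup below 0.01 m and angle between each of bottle, jar's own z axis and vertical below 0.15 rad and horizontal distance between jar and wide_cup below 0.009 m and z of jar in the frame of wide_cup below 0.01 m and contact force between the fingers and bottle below 0.1 N and contact force between the fingers and jar below 0.1 N and linear speed of each of bottle, jar below 0.03 m/s and value of joint dial between 0.83 and 1.18 rad and contact force between the fingers and paddle above 3 N); the arm keeps its last pose, push and grip.
It fails at once if a bystander is moved by more than 30 mm (distance of any of wide_bottle, low_pot, tape_roll, spatula, buffer_block, flask from where it was at the start of the episode above 0.03 m).
It fails at once if a bystander bottle, flask or pot is tipped over (angle between any of wide_bottle, low_pot, flask's own z axis and vertical above 0.5 rad).
It also fails if it takes over 67 s, if anything falls off the work surface, if the arm or the gripper's body presses on something with over 40 N, if the wrist force passes 120 N, or if a joint passes its speed limit or range.

ROBOT

A 6-joint arm with a two-finger parallel gripper is mounted at the origin on the work surface. World frame = base frame: x ahead of the robot, y to its left, z up, the work surface at z = 0. Lengths are in mm, angles in rad, forces in N, time in s.
With the tool pointing down it reaches from about 400 to 925 mm from the base axis. Payload 12.5 kg.
Tool frame: the origin (TCP) lies between the finger pads; the fingertips stand 11 mm ahead of it and the grasp point (between the pads) lies 8 mm behind it (env.tip_extent is the distance from the TCP to the fingertips, in mm); x points along the fingers, z is the direction in which the jaws open and shut, and the axes are right-handed (so a half turn about x gives the same grasp; the last joint's range is limited). The gripper opens to 95 mm and grips with 3 to 60 N. Pads are 20 mm wide; open, the fingers measure 119 mm over their backs; the gripper's body (75 mm by 180 mm) begins 59 mm behind the grasp point.
Start: joints at [1.219, 0.491, 1.559, -0, 1.092, -0.106], TCP at [152.064, 606.236, 225.661] pointing down, gripper open.
Joint ranges: [-3.1, 3.1], [-0.84, 2.19], [0.05, 2.79], [-1.13, 4.28], [0.06, 2.93], [-2.69, 2.69]. Speed limits (rad/s): [2.22, 2.22, 2.79, 3.14, 3.14, 3.14].

INTERFACE

Orientations are given as [roll, pitch, yaw] about the fixed x, y, z axes, in that order (R = Rz(yaw) Ry(pitch) Rx(roll)).
In Python, from cell import status, imaging, env gives the robot as it stands. The module is installed in compiled form; this text tells all that it offers.
- The arm moves only by the tool apply_moves, never from a script. Its argument "increments" is a list of rows, each a list of 5 numbers: the closure, from 0 (fully open) to 1 (shut), then the shift along the tool's x, y, z in mm, then the turn about the tool's x in degrees. A call has 1 to 10 rows; each row shifts and turns the commanded pose from where the row before left it, along the tool's axes as they then stand; what a row does not reach is not made up. A row lasts 1/10 s, in which the tool goes at most 50 mm and 8.59 degrees, less where a joint would pass 70% of its speed; a pose out of reach is approached as far as the arm can. A call with a gripper value outside its range is refused whole. The fingers move at their own pace and stop on an object; the grip force is fixed at half the most. Time passes only in rows, so rows that do not move let the fingers close. It gives the time, the measured TCP pose, the force and the opening at its end, in the units of the state.
- status.state(): the state, without advancing time (a new reading comes with each control period).
- imaging.read_camera(name): name is "scene" or "top" or "wrist"; returns a dict with "pixels" (480x640x3 uint8, red, green, blue), "fovy" (degrees; the focal length in pixels is half the picture's height over the tangent of half this angle, whatever the lens; pixels are square), "cx", "cy" (the principal point, pixels), "R" (3x3) and "t" (3): a world point X has camera coordinates R X + t. Camera axes: x right, y down, z forward; pixel columns grow to the right and rows downward; lengths in mm; the calibration is good to about 2 mm. A picture is of the moment at which its call begins. There is no depth.
- env.job_done(): hands the job in, once; it reports no verdict.
The state is a dict: "t": time; "joints": joint angles; "qvel": joint speeds; "tau": joint torques, N m; "eef_pos": TCP position; "tcp_rot": TCP orientation; "ft_force": force on the tool from outside, world axes, zero at the start; "moment": the same for the moment, N m; "opening": opening from 0.0 (shut) to 1.0 (fully open).
Only numpy, scipy, OpenCV 4.12 (cv2) and the standard library are available. Lean on these libraries where they do the work, as an engineer would, in place of code of your own. Each camera call takes 0.05 s, during which the arm holds its last target. There are 200 camera calls.

## Working session

There is one attempt and no reset: what is moved stays moved. The work goes in short steps, Python scripts to look and compute and a tool call to move; the robot and the scene stay as the last step left them, time stands still between calls to the robot, and variables do not carry over. Pictures are saved under pics/ and viewed, about 8 in all and at most 12, crops included, and the job is handed in when it is done.

Besides the shell and the picture viewer there is one more tool, called after "Call:" by a JSON object that holds its "fn" and its "kwargs". apply_moves: Moves the arm, as the interface text tells. Its arguments: {"type":"object","properties":{"increments":{"type":"array"}},"required":["increments"]}

```bash
mkdir -p pics; cat >h.py <<'E'
import numpy as np,cv2
from cell import status,imaging,env
def cam(n,save=None):
    c=imaging.read_camera(n); c['f']=240/np.tan(np.radians(c['fovy'])/2)
    c['R']=np.array(c['R']);c['t']=np.array(c['t'])
    if save: cv2.imwrite('pics/'+save,c['pixels'][:,:,::-1])
    return c
def ray(c,u,v,z):
    d=c['R'].T@np.array([(u-c['cx'])/c['f'],(v-c['cy'])/c['f'],1]); o=-c['R'].T@c['t']
    return o+d*(z-o[2])/d[2]
def proj(c,X):
    p=c['R']@np.array(X,float)+c['t']; return c['cx']+c['f']*p[0]/p[2],c['cy']+c['f']*p[1]/p[2]
E
python3 - <<'E'
from h import *
a=cam('top','top1.png');b=cam('scene','scene1.png');
for c in(a,b):print(c['fovy'],c['cx'],c['cy'],(-c['R'].T@c['t']).round(),c['R'].round(2).tolist())
print(status.state())
E
```

```text
42.694541613533566 320.3338579075801 235.77655517875658 [ 453.   -4. 1455.] [[-0.02, -1.0, -0.0], [-0.99, 0.02, -0.1], [0.1, -0.0, -0.99]]
57.59026382000157 312.6862362284776 238.54497927169828 [1155.   77.  777.] [[-0.11, 0.99, -0.01], [0.74, 0.08, -0.67], [-0.66, -0.08, -0.75]]
{'t': 0.1, 'joints': array([ 1.21941252e+00,  4.91487740e-01,  1.55935763e+00,  1.15872430e-05,
        1.09170178e+00, -1.05599597e-01]), 'qvel': array([ 0.00067585, -0.00121852,  0.00140215,  0.00083915,  0.00048043,
        0.00049152]), 'tau': array([ 1.60475825e-03, -6.13624907e+01, -2.58604842e+01,  6.93660672e-02,
        4.70491592e-02, -7.93159006e-05]), 'eef_pos': array([151.98269241, 606.04418107, 225.13798185]), 'tcp_rot': array([ 3.02522598,  1.56984177, -1.93295256]), 'ft_force': array([-0.45023336, -0.2535121 , -0.03403831]), 'moment': array([-0.03699324,  0.05146606,  0.02576585]), 'opening': 1.0013671395010404}
```

View pics/top1.png

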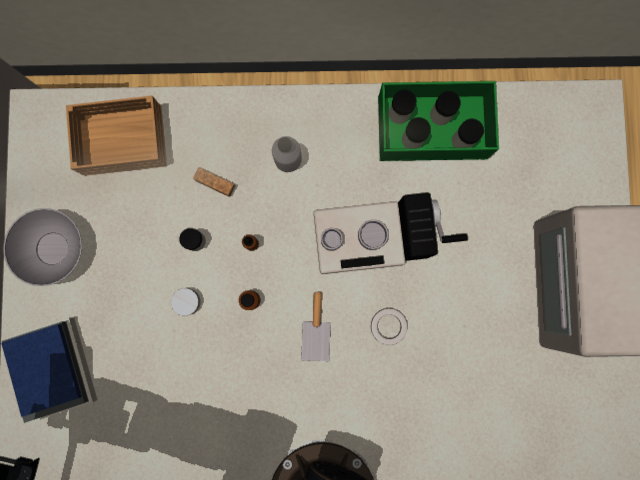

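View pics/scene1.png

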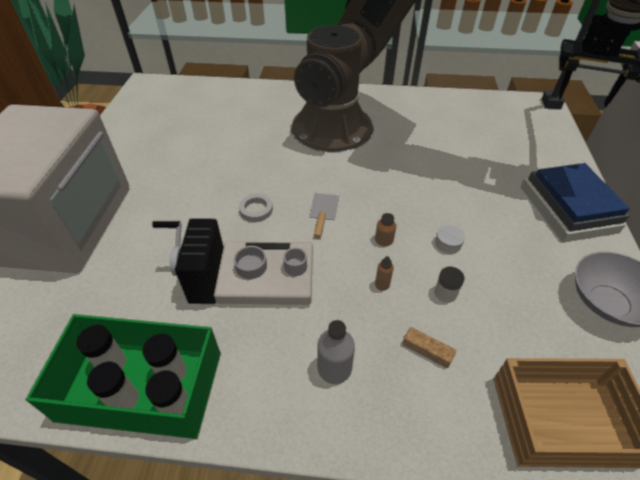

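The top view shows the jar (191,239), bottle (250,242), narrow cup (332,239), wide cup (374,235), tower (418,226) and bar (455,238). The wide amber bottle is at (249,300). The scene view agrees: jar (451,283), bottle (385,273). Next I enlarge these areas.

```bash
python3 - <<'E'
from h import *
a=cam('top');b=cam('scene')
def crop(c,x,y,w,h,s):return cv2.resize(c['pixels'][y:y+h,x:x+w,::-1],None,fx=s,fy=s,interpolation=cv2.INTER_CUBIC)
A=crop(a,170,220,100,50,4);B=crop(a,305,185,170,95,4)
C=crop(b,365,245,110,60,4);D=crop(b,150,210,170,95,4)
im=np.zeros((600,800,3),np.uint8)
im[:200,:400]=A;im[:240,400-0:800]=C[:,:400];im[240:600,0:400]=cv2.resize(B,(400,224)).repeat(1,0)[:224].tolist()+[[[0]*3]*400]*136
im[240:464,400:800]=cv2.resize(D,(400,224))
cv2.imwrite('pics/c1.png',im)
def blobs(c,x0,y0,x1,y1,z,mask,nm,mn=15):
    m=np.zeros(mask.shape,np.uint8);m[y0:y1,x0:x1]=mask[y0:y1,x0:x1]
    n,l,s,ce=cv2.connectedComponentsWithStats(m)
    for i in range(1,n):
        if s[i,4]>=mn:print(nm,s[i].tolist(),ce[i].round(1),ray(c,*ce[i],z).round(1))
P=a['pixels'].astype(int);Q=b['pixels'].astype(int)
blobs(a,175,225,208,255,64,(P.max(2)<45).astype(np.uint8),'jar lid top')
blobs(b,435,262,470,300,55,(Q.max(2)<60).astype(np.uint8),'jar lid scene')
amb=lambda P:((P[:,:,0]-P[:,:,2]>35)).astype(np.uint8)
blobs(a,238,230,262,255,50,amb(P),'bottle top');blobs(b,372,255,398,292,35,amb(Q),'bottle scene')
blobs(a,238,230,262,255,85,(P.max(2)<45).astype(np.uint8),'bulb top',4);blobs(b,372,250,398,292,82,(Q.max(2)<50).astype(np.uint8),'bulb scene',4)
g=P.max(2)
print(P[239,318:346].max(1));print(P[235,355:395].max(1))
E
```

```text
jar lid top [180, 229, 23, 21, 383] [190.7 238.8] [591.5 289.   64. ]
jar lid scene [439, 268, 24, 22, 415] [450.9 278.4] [593.4 292.5  55. ]
bottle top [242, 234, 14, 16, 81] [249.3 242.1] [582.9 157.4  50. ]
bottle scene [378, 264, 15, 10, 78] [385.3 269.5] [568.7 161.4  35. ]
bulb top [243, 236, 11, 10, 78] [247.9 240.7] [583.  156.4  85. ]
bulb top [251, 240, 7, 10, 26] [255.1 245.4] [572.1 140.4  85. ]
bulb scene [383, 260, 6, 8, 29] [385.7 262.9] [588.8 156.9  82. ]
[178 184 179 142 109  84  99 152 147 151 154 152 149 152 149 150 151 151
 155 151 150 143  98 120 124 105 123 184]
[185 185 171  75 142  99 114 150 149 149 148 149 147 148 148 148 149 150
 150 150 150 150 152 152 151 152 150 150 150 141  78  76 145 116 185 184
 184 184 184 185]
```

View pics/c1.png

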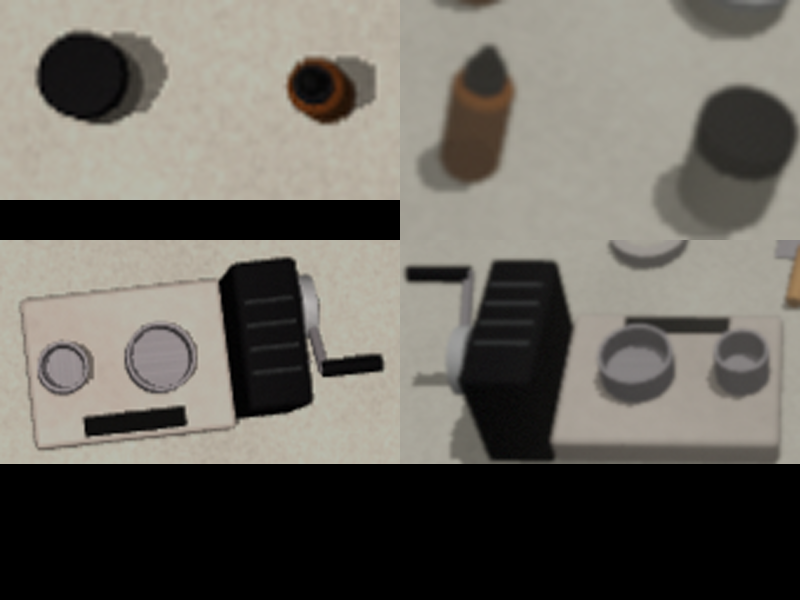

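```bash
cat >>h.py <<'E'
from scipy.spatial.transform import Rotation as Ro
def Rt(): return Ro.from_euler('xyz',status.state()['tcp_rot']).as_matrix()
def to(p,z=None):
    s=status.state();d=np.array(p)-s['eef_pos'];return (Rt().T@d).round(1)
E
python3 - <<'E'
from h import *
a=cam('top');b=cam('scene');P=a['pixels'].astype(int)
n=ray(a,333,239,77);w=ray(a,373.4,234.7,71);print('cups top',n,w,np.linalg.norm((n-w)[:2]))
s=lambda x,y:(150+(x-400)/2.353,210+(y-240)/2.353)
print('cups scene',ray(b,*s(741,349),77),ray(b,*s(635,355),71))
m=np.zeros(P.shape[:2],np.uint8);m[225:250,437:472]=(P[225:250,437:472].max(2)<45)
ys,xs=np.nonzero(m);print('bar',xs.min(),xs.max(),ys.mean());print(ray(a,xs.mean(),ys.mean(),140),ray(a,xs.min(),ys.mean(),140),ray(a,xs.max(),ys.mean(),140))
print('deck corners',[ray(a,305+x/2.353,185+(y-240)/2.353,40).round(0)[:2].tolist() for x,y in((22,300),(39,449))])
print(Rt().round(3))
E
```

```text
cups top [584.26502068 -34.48974107  77.        ] [ 593.05305802 -126.32981996   71.        ] 92.25957777500624
cups scene [586.68867155 -29.6065809   77.        ] [ 598.4348399  -123.07712585   71.        ]
bar 442 466 237.95808383233532
[ 576.05183073 -293.47303669  140.        ] [ 576.49493631 -267.62153768  140.        ] [ 575.61005459 -319.24697328  140.        ]
deck corners [[655.0, 7.0], [508.0, -7.0]]
[[-0.    -0.97   0.243]
 [-0.     0.243  0.97 ]
 [-1.    -0.    -0.   ]]
```

Call:
{"fn": "apply_moves", "kwargs": {"increments": [[0,0,0,0,7.85],[0,0,0,0,7.85],[0,0,0,0,7.85],[0,0,0,0,7.85],[0,0,0,0,7.85],[0,0,0,0,7.85],[0,0,0,0,7.85],[0,0,0,0,7.85],[0,0,0,0,7.7]]}}

```text
t: 1.2
eef_pos: [152.1, 606.2, 225.6]
tcp_rot: [-2.132, 1.571, -2.043]
ft_force: [-0.1, 0.6, -0.4]
opening: 0.999
```

```bash
python3 - <<'E'
from h import *
print(Rt().round(3),status.state()['joints'].round(2),to((584,220,225)),to((584,157,225)))
E
```

```text
[[-0.    -0.089  0.996]
 [-0.     0.996  0.089]
 [-1.    -0.    -0.   ]] [1.22 0.49 1.56 0.   1.09 1.13] [   0.6 -423.   396. ] [   0.6 -485.8  390.4]
```

Call:
{"fn": "apply_moves", "kwargs": {"increments": [[0,0,-42,39,0],[0,0,-42,39,0],[0,0,-42,40,0],[0,0,-42,40,0],[0,0,-42,40,0],[0,0,-42,40,0],[0,0,-42,40,0],[0,0,-42,40,0],[0,0,-42,39,0],[0,0,-45,39,0]]}}

```text
t: 2.2
eef_pos: [528.1, 273.6, 225.7]
tcp_rot: [0.55, 1.57, 0.644]
ft_force: [0.2, -0.2, 0.2]
opening: 0.995
```

```bash
python3 - <<'E'
from h import *
c=cam('wrist','w1.png');print(c['fovy'],(-c['R'].T@c['t']).round(),c['R'].round(2).tolist())
print(status.state()['eef_pos'],status.state()['joints'].round(2));print(proj(c,(584,157,94)),proj(c,(592,290,64)))
E
```

```text
59.54646870664175 [521. 349. 384.] [[1.0, 0.09, 0.0], [0.09, -0.96, 0.27], [0.03, -0.27, -0.96]]
[532.73762495 269.15921333 225.51772955] [ 0.36  0.45  1.63 -0.    1.06  0.27]
(np.float64(375.37554349440063), np.float64(382.9468727220602)) (np.float64(402.94302433001536), np.float64(212.10109034956693))
```

View pics/w1.png

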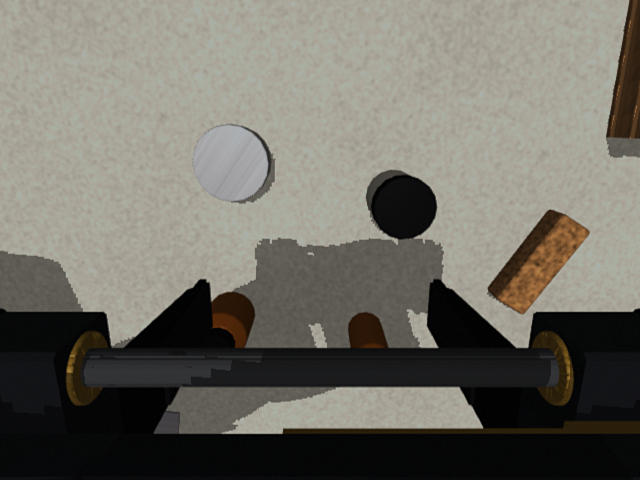

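```bash
cat >>h.py <<'E'
def blob(c,u,v,mask,z,r=45):
    m=mask.astype(np.uint8);n,l,s,ce=cv2.connectedComponentsWithStats(m)
    k=l[int(v),int(u)]
    cs,_=cv2.findContours((l==k).astype(np.uint8),cv2.RETR_EXTERNAL,cv2.CHAIN_APPROX_NONE)
    (x,y),rr=cv2.minEnclosingCircle(cs[0]);print('blob',s[k].tolist(),ce[k].round(1),'circ',round(x,1),round(y,1),round(rr,1),ray(c,x,y,z).round(1),ray(c,*ce[k],z).round(1))
E
python3 - <<'E'
from h import *
c=cam('wrist');P=c['pixels'].astype(int)
print(status.state()['eef_pos'])
blob(c,404,207,P.max(2)<40,64)
print(to((584,70,225)),to((584,-190,225)))
E
```

```text
[530.31498964 271.34784356 225.29666625]
blob [365, 168, 66, 64, 3233] [397.8 199.8] circ 397.7 199.3 32.7 [591.5 294.8  64. ] [591.6 294.4  64. ]
[   0.4 -205.3   35.4] [   0.5 -464.3   12.2]
```

Call:
{"fn": "apply_moves", "kwargs": {"increments": [[0,0,-34,6,0],[0,0,-34,6,0],[0,0,-34,6,0],[0,0,-34,6,0],[0,0,-34,6,0],[0,0,-35,5,0],[0,0,0,0,0],[0,0,0,0,0]]}}

```text
t: 3.1
eef_pos: [580.7, 74.4, 225.6]
tcp_rot: [2.144, 1.57, 2.237]
ft_force: [-0.2, 0.0, 0.1]
opening: 1.0
```

```bash
python3 - <<'E'
from h import *
c=cam('wrist','w2.png');P=c['pixels'].astype(int)
print(status.state()['eef_pos'],status.state()['joints'].round(2))
for X in((584,157,94),(584,157,64),(592,292,64)):print(proj(c,X))
u,v=map(int,proj(c,(592,292,64)))
blob(c,u,v,P.max(2)<40,64)
print(to((590,-190,225)))
E
```

```text
[580.55276323  75.0796692  225.57358171] [ 0.02  0.43  1.66  0.    1.05 -0.08]
(np.float64(335.74879571544494), np.float64(114.92394663893616))
(np.float64(334.2194623024355), np.float64(115.87338528331051))
(np.float64(368.12170642588893), np.float64(-100.63459590406617))
blob [0, 266, 640, 214, 81900] [317.4 399.1] circ 319.5 372.5 336.8 [593.2 -56.1  64. ] [593.9 -82.9  64. ]
[   0.5 -264.8  -15.6]
```

View pics/w2.png

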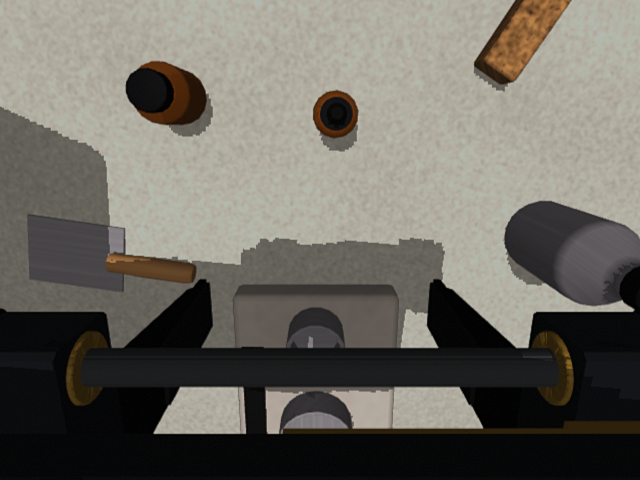

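The wrist view from straight above shows the bottle at (336,114), as predicted for (584,157). The cups are partly hidden, so I'll shift to see them.

Call:
{"fn": "apply_moves", "kwargs": {"increments": [[0,0,-38,-2,0],[0,0,-38,-2,0],[0,0,-38,-2,0],[0,0,-38,-2,0],[0,0,-38,-2,0],[0,0,-38,-3,0],[0,0,-37,-2,0],[0,0,0,0,0],[0,0,0,0,0],[0,0,0,0,0]]}}

```text
t: 4.15
eef_pos: [591.1, -189.0, 225.6]
tcp_rot: [1.928, 1.57, 2.024]
ft_force: [0.5, -0.6, -0.4]
opening: 1.0
```

```bash
python3 - <<'E'
from h import *
c=cam('wrist','w3.png');P=c['pixels'].astype(int)
print(status.state()['eef_pos'],status.state()['joints'].round(2))
for X in((584.5,-34,77),(593,-126,71)):print(proj(c,X))
E
```

```text
[ 591.14761995 -189.02530161  225.69696894] [-0.42  0.48  1.57  0.    1.09 -0.51]
(np.float64(331.83727452806465), np.float64(-1.1596133077106572))
(np.float64(330.04789277030216), np.float64(143.49089392940363))
```

View pics/w3.png

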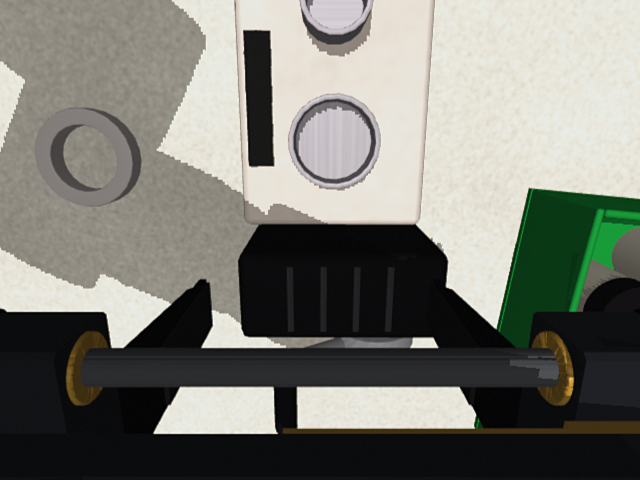

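Call:
{"fn": "apply_moves", "kwargs": {"increments": [[0,0,35,0,0],[0,0,35,0,0],[0,0,20,0,0],[0,0,0,0,0],[0,0,0,0,0]]}}

```text
t: 4.7
eef_pos: [582.6, -100.2, 225.9]
tcp_rot: [-0.358, 1.57, -0.261]
ft_force: [0.1, -0.7, -0.3]
opening: 1.0
```

```bash
python3 - <<'E'
from h import *
c=cam('wrist');im=c['pixels'][:,:,::-1]
print(status.state()['eef_pos'])
for X in((584.5,-34,77),(595,-124,71)):print(proj(c,X))
print('bottle',[ray(c,x,y,77).round(1) for x,y in((0,0),)])
cv2.imwrite('pics/w4.png',np.hstack([cv2.resize(im[0:260,200:460],(780//2*1,390)),]*1+[cv2.resize(im[60:200,260:400],(390,390),interpolation=cv2.INTER_CUBIC)]))
g=cv2.cvtColor(im,cv2.COLOR_BGR2GRAY)
for z,r,nm in((77,25,'n'),(71,34,'w')):
    X=(584.5,-34,77) if nm=='n' else (595,-124,71)
    rp=r*c['f']/((c['R']@np.array(X)+c['t'])[2]);print(nm,'r px',rp)
    for dp in (1,2):
      h=cv2.HoughCircles(g,cv2.HOUGH_GRADIENT,dp,20,param1=80,param2=18,minRadius=int(rp*.78),maxRadius=int(rp*1.06)+1)
      if h is not None:
        for q in h[0]:
          u,v=proj(c,X)
          if np.hypot(q[0]-u,q[1]-v)<20:print(dp,q,ray(c,q[0],q[1],z).round(1))
E
```

```text
[ 582.68273689 -100.96870599  225.80214264]
(np.float64(330.56702281276444), np.float64(139.08921257777143))
(np.float64(331.7519129468669), np.float64(257.8413800222639))
bottle [array([360.,  33.,  77.])]
n r px 35.136109444964305
1 [334.5 132.5  35.2] [586.8 -29.2  77. ]
2 [333.  133.   34.6] [585.8 -29.7  77. ]
w r px 43.39603792456273
1 [331.5 253.5  44.1] [ 594.4 -120.5   71. ]
2 [333.  257.   38.2] [ 595.9 -123.2   71. ]
```

View pics/w4.png

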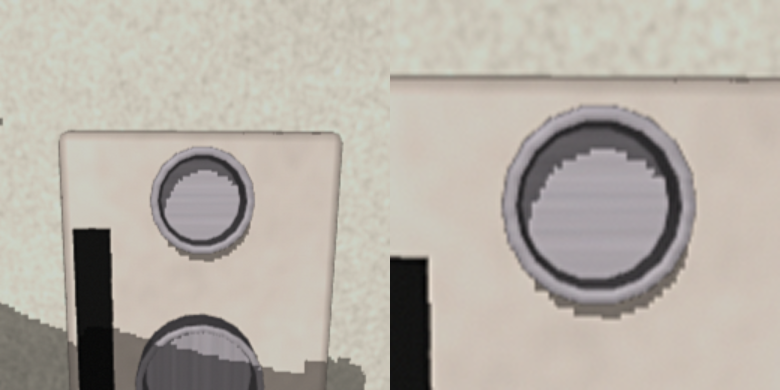

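Wide cup rim centre is at about (334.5,140) in the w3 picture, and the narrow rim centre at about (335,133) in w4. That gives narrow (587,-29.7) and wide (596.4,-123.9). They are 95 mm apart with yaw 0.10, and they agree with the scene view. I'll fetch the bottle now.

```bash
python3 - <<'E'
from h import *
print(status.state()['eef_pos'],to((584.8,157.9,226)),Rt().round(3).tolist())
E
```

```text
[ 582.68273689 -100.96870599  225.80214264] [-2.000e-01  2.575e+02  2.680e+01] [[0.0, -0.095, 0.995], [-0.0, 0.995, 0.095], [-1.0, -0.0, 0.0]]
```

Call:
{"fn": "apply_moves", "kwargs": {"increments": [[0,0,35,4,0],[0,0,37,4,0],[0,0,37,4,0],[0,0,37,4,0],[0,0,37,4,0],[0,0,37,4,0],[0,0,37.5,2.8,0],[0,20,0,0,0],[0,20,0,0,0],[0,20,0,0,0]]}}

```text
t: 5.75
eef_pos: [585.2, 157.3, 164.9]
tcp_rot: [-0.031, 1.57, 0.063]
ft_force: [-0.2, 0.1, -0.2]
opening: 1.0
```

```bash
python3 - <<'E'
from h import *
print(status.state()['eef_pos'],to((584.8,157.9,49)))
E
```

```text
[585.21744843 157.33554792 164.90914586] [115.9   0.6  -0.4]
```

Call:
{"fn": "apply_moves", "kwargs": {"increments": [[0,25,0.4,-0.3,0],[0,25,0,0,0],[0,25,0,0,0],[0,20,0,0,0],[0,20,0,0,0],[0,0,0,0,0],[0,0,0,0,0]]}}

```text
t: 6.45
eef_pos: [584.9, 157.5, 50.8]
tcp_rot: [2.992, 1.571, 3.086]
ft_force: [-0.5, 0.9, 0.4]
opening: 0.999
```

Call:
{"fn": "apply_moves", "kwargs": {"increments": [[1,0,0,0,0],[1,0,0,0,0],[1,0,0,0,0],[1,0,0,0,0],[1,0,0,0,0],[1,0,0,0,0],[1,0,0,0,0],[1,0,0,0,0],[1,0,0,0,0],[1,0,0,0,0]]}}

```text
t: 7.45
eef_pos: [584.5, 158.0, 50.6]
tcp_rot: [1.441, 1.571, 1.535]
ft_force: [-0.7, 0.8, 0.4]
opening: 0.348
```

Call:
{"fn": "apply_moves", "kwargs": {"increments": [[1,-10,0,0,0],[1,-20,0,0,0],[1,-25,0,0,0],[1,-25,0,0,0],[1,-20,0,0,0],[1,0,-25,-2,0],[1,0,-35,-2,0],[1,0,-35,-2,0],[1,0,-35,-2,0],[1,0,0,0,0]]}}

```text
t: 8.45
eef_pos: [589.0, 24.5, 151.3]
tcp_rot: [-0.795, 1.57, -0.704]
ft_force: [0.9, 0.3, -1.6]
opening: 0.348
```

```bash
python3 - <<'E'
from h import *
print(status.state()['eef_pos'],status.state()['opening'],to((587,-29.7,112)))
E
```

```text
[588.98534813  24.45230162 151.30005942] 0.3484525561515226 [ 39.3 -53.7  -6.9]
```

Call:
{"fn": "apply_moves", "kwargs": {"increments": [[1,0,-18,-2.5,0],[1,0,-18,-2.5,0],[1,0,-17.7,-2,0],[1,7,0,0,0],[1,7,0,0,0],[1,0,0,0,0],[1,0,0,0,0],[1,0,0,0,0]]}}

```text
t: 9.25
eef_pos: [587.0, -25.7, 136.7]
tcp_rot: [1.217, 1.571, 1.312]
ft_force: [0.9, -0.5, -2.1]
opening: 0.349
```

```bash
python3 - <<'E'
from h import *
print(status.state()['eef_pos'],to((587,-29.7,112)))
b=cam('scene');a=cam('top')
B=cv2.resize(b['pixels'][190:300,220:350,::-1],None,fx=4,fy=4,interpolation=cv2.INTER_CUBIC)
cv2.imwrite('pics/s2.png',B)
E
```

```text
[586.99506905 -25.67620933 136.70214411] [24.7 -4.  -0.4]
```

View pics/s2.png

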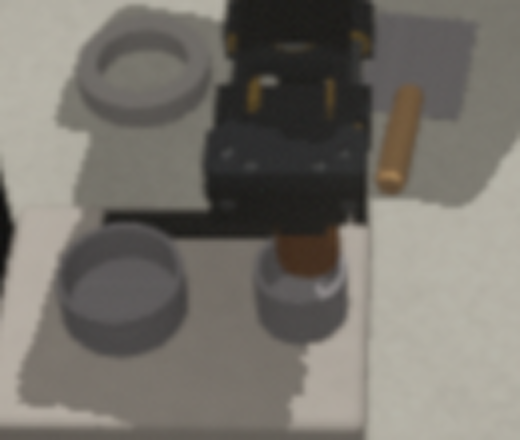

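```bash
python3 - <<'E'
from h import *
b=cam('scene')
for X in((587,-25.7,86),(587,-29.7,77),(587,-29.7,60),(587,-25.7,100)):
    u,v=proj(b,X);print(((u-220)*4,(v-190)*4))
# edges of the bottle and the cup along a few rows
g=b['pixels'].astype(int)
for v in range(248,258,2):
    r=g[v,280:314];print(v,[int(x[0]-x[2]) for x in r])
for v in range(262,274,3):print(v,g[v,278:314].sum(1).tolist())
print(status.state()['eef_pos'],to((587,-29.7,100)))
E
```

```text
(np.float64(306.4388764453174), np.float64(255.24838006842685))
(np.float64(299.42440673693136), np.float64(265.74174480938973))
(np.float64(300.68015859224624), np.float64(286.2936517926157))
(np.float64(305.4520024623257), np.float64(237.62644532451122))
248 [3, 5, 5, 4, 3, 4, 3, 6, 14, 17, 16, 17, 15, 16, 15, 14, 14, 12, 13, 14, 16, 25, 36, 38, 26, 19, 18, 17, 17, 17, 17, 16, 15, 14]
250 [12, 13, 12, 13, 11, 12, 8, 7, 15, 25, 32, 35, 34, 35, 36, 35, 36, 36, 36, 35, 35, 37, 38, 37, 24, 17, 17, 17, 17, 17, 17, 16, 15, 14]
252 [13, 13, 13, 13, 10, 6, 4, 5, 12, 25, 33, 33, 35, 35, 35, 35, 36, 34, 35, 34, 35, 36, 36, 35, 22, 16, 16, 17, 17, 17, 17, 16, 15, 14]
254 [14, 13, 12, 9, 6, 4, 3, 3, 7, 20, 30, 34, 35, 34, 35, 35, 36, 36, 35, 35, 36, 35, 35, 32, 18, 10, 12, 16, 16, 17, 17, 16, 15, 15]
256 [13, 13, 11, 8, 5, 3, 4, 3, 4, 8, 20, 29, 34, 36, 36, 36, 35, 35, 36, 34, 35, 35, 31, 22, 8, 5, 8, 14, 17, 17, 16, 16, 14, 14]
262 [326, 326, 326, 331, 324, 280, 241, 240, 259, 270, 276, 278, 280, 280, 279, 281, 279, 279, 283, 310, 373, 400, 392, 379, 385, 364, 309, 264, 318, 443, 491, 494, 476, 438, 434, 488]
265 [325, 325, 329, 330, 324, 294, 246, 217, 213, 221, 228, 235, 247, 252, 256, 261, 267, 264, 261, 255, 249, 248, 257, 248, 238, 236, 235, 242, 288, 401, 468, 484, 466, 438, 447, 491]
268 [329, 329, 334, 333, 332, 319, 266, 224, 217, 219, 221, 223, 223, 223, 227, 227, 230, 229, 227, 226, 227, 227, 227, 227, 230, 233, 234, 245, 321, 446, 487, 485, 463, 434, 453, 492]
271 [333, 330, 332, 332, 332, 330, 315, 276, 239, 223, 220, 222, 225, 227, 227, 229, 228, 224, 229, 230, 230, 230, 230, 230, 233, 241, 283, 366, 449, 488, 492, 485, 457, 424, 447, 492]
[587.02083867 -26.00842274 136.82780522] [36.8 -3.7 -0.4]
```

Call:
{"fn": "apply_moves", "kwargs": {"increments": [[1,3,-3.7,-0.4,0],[1,0,0,0,0],[1,8,0,0,0],[1,8,0,0,0],[1,7,0,0,0],[1,5,0,0,0],[1,3,0,0,0],[1,0,0,0,0],[1,0,0,0,0]]}}

```text
t: 10.3
eef_pos: [587.0, -30.0, 102.7]
tcp_rot: [0.161, 1.571, 0.256]
ft_force: [-0.1, -0.4, -1.3]
opening: 0.347
```

Call:
{"fn": "apply_moves", "kwargs": {"increments": [[1,3,0,0,0],[1,2,0,0,0],[1,1.5,0,0,0],[1,0,0,0,0],[1,0,0,0,0]]}}

```text
t: 10.8
eef_pos: [586.9, -30.0, 96.1]
tcp_rot: [1.495, 1.571, 1.589]
ft_force: [0.3, 0.4, -0.9]
opening: 0.349
```

Call:
{"fn": "apply_moves", "kwargs": {"increments": [[1,0.7,0,0,0],[0.3,0,0,0,0],[0.3,0,0,0,0],[0.3,0,0,0,0],[0.3,0,0,0,0],[0,-20,0,0,0],[0,-30,0,0,0],[0,-30,0,0,0],[0,0,0,0,0],[0,0,0,0,0]]}}

```text
t: 11.8
eef_pos: [586.9, -30.0, 175.7]
tcp_rot: [-0.173, 1.57, -0.079]
ft_force: [-0.2, -0.8, -0.5]
opening: 0.993
```

```bash
python3 - <<'E'
from h import *
print(status.state()['eef_pos'],to((591.5,200,176)),to((591.5,230,176)))
b=cam('scene')
cv2.imwrite('pics/s3.png',cv2.resize(b['pixels'][190:300,220:350,::-1],None,fx=4,fy=4,interpolation=cv2.INTER_CUBIC))
E
```

```text
[586.87519383 -29.98647285 175.70885438] [ -0.3 228.5  26.3] [ -0.3 258.4  29.2]
```

View pics/s3.png

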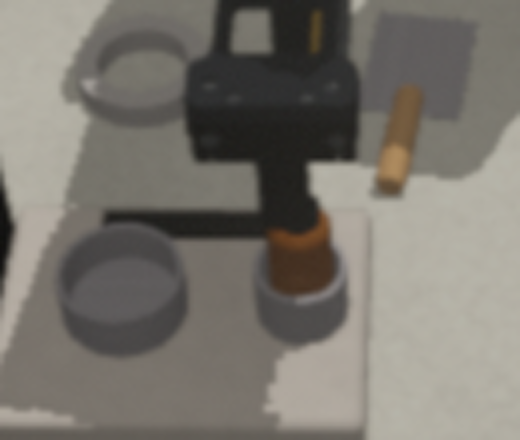

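The bottle stands upright in the narrow cup at (300,250). On to the jar, looking from above first.

Call:
{"fn": "apply_moves", "kwargs": {"increments": [[0,-30,0,0,0],[0,-20,35,4,0],[0,0,37,4,0],[0,0,37,4,0],[0,0,37,4,0],[0,0,37,4,0],[0,0,37,4,0],[0,0,0,0,0],[0,0,0,0,0],[0,0,0,0,0]]}}

```text
t: 12.85
eef_pos: [589.9, 190.5, 224.6]
tcp_rot: [-2.962, 1.569, -2.868]
ft_force: [0.2, 0.1, 0.5]
opening: 1.0
```

```bash
python3 - <<'E'
from h import *
c=cam('wrist');P=c['pixels'].astype(int)
print(status.state()['eef_pos']);u,v=map(int,proj(c,(592,292,64)));print(u,v)
blob(c,u,v,P.max(2)<40,64)
print(to((592,292,46)))
E
```

```text
[589.98414622 190.24315017 224.88945813]
335 88
blob [304, 51, 68, 73, 3803] [337.6  87.1] circ 337.5 87.0 36.3 [593.2 292.8  64. ] [593.3 292.7  64. ]
[178.9 101.2  11.7]
```

Call:
{"fn": "apply_moves", "kwargs": {"increments": [[0,15,30,3,0],[0,25,35,4,0],[0,30,35,4.5,0],[0,30,1.9,0.8,0],[0,30,0,0,0],[0,25,0,0,0],[0,0,0,0,0],[0,0,0,0,0],[0,0,0,0,0]]}}

```text
t: 13.8
eef_pos: [593.5, 293.6, 72.1]
tcp_rot: [0.294, 1.569, 0.388]
ft_force: [0.9, -0.1, 0.5]
opening: 0.999
```

```bash
python3 - <<'E'
from h import *
print(status.state()['eef_pos'],to((593,292.8,46)))
E
```

```text
[593.53018597 293.61935707  72.06540687] [26.1 -0.8 -0.7]
```

Call:
{"fn": "apply_moves", "kwargs": {"increments": [[0,14,-0.8,-0.6,0],[0,12,0,0,0],[0,0,0,0,0],[1,0,0,0,0],[1,0,0,0,0],[1,0,0,0,0],[1,0,0,0,0],[1,0,0,0,0],[1,0,0,0,0],[1,0,0,0,0]]}}

```text
t: 14.8
eef_pos: [592.2, 293.1, 44.5]
tcp_rot: [0.525, 1.571, 0.62]
ft_force: [0.6, 0.1, 0.8]
opening: 0.522
```

Call:
{"fn": "apply_moves", "kwargs": {"increments": [[1,0,0,0,0],[1,0,0,0,0],[1,0,0,0,0]]}}

```text
t: 15.1
eef_pos: [592.2, 293.1, 44.5]
tcp_rot: [0.51, 1.571, 0.605]
ft_force: [-0.0, 0.0, 1.2]
opening: 0.521
```

Call:
{"fn": "apply_moves", "kwargs": {"increments": [[1,-15,0,0,0],[1,-30,0,0,0],[1,-35,0,0,0],[1,-35,0,0,0],[1,-35,0,0,0],[1,-15,0,0,0],[1,0,-20,-2,0],[1,0,-35,-3,0],[1,0,-37,-3,0],[1,0,-37,-3,0]]}}

```text
t: 16.1
eef_pos: [592.5, 161.5, 209.0]
tcp_rot: [-3.005, 1.569, -2.91]
ft_force: [-0.1, -0.1, -1.9]
opening: 0.517
```

Call:
{"fn": "apply_moves", "kwargs": {"increments": [[1,0,-37,-3,0],[1,0,-37,-3,0],[1,0,-37,-3,0],[1,0,-37,-3,0],[1,0,-37,-3,0],[1,0,-37,-3,0],[1,0,-30,-2,0],[1,0,-20,0,0],[1,0,0,0,0],[1,0,0,0,0]]}}

```text
t: 17.1
eef_pos: [598.3, -109.5, 209.0]
tcp_rot: [2.638, 1.569, 2.731]
ft_force: [1.2, 0.5, -0.3]
opening: 0.525
```

```bash
python3 - <<'E'
from h import *
print(status.state()['eef_pos'],status.state()['opening'],to((596.4,-123.9,135)))
E
```

```text
[ 598.28330194 -109.53077927  208.96352107] 0.5248312694370076 [ 74.  -14.2  -3.1]
```

Call:
{"fn": "apply_moves", "kwargs": {"increments": [[1,0,-14.2,-3.1,0],[1,15,0,0,0],[1,25,0,0,0],[1,20,0,0,0],[1,14,0,0,0],[1,0,0,0,0],[1,0,0,0,0],[1,0,0,0,0]]}}

```text
t: 17.9
eef_pos: [597.8, -123.6, 136.4]
tcp_rot: [-0.351, 1.569, -0.256]
ft_force: [0.1, -0.2, -1.0]
opening: 0.522
```

```bash
python3 - <<'E'
from h import *
print(status.state()['eef_pos'],to((596.4,-123.9,90)))
b=cam('scene')
cv2.imwrite('pics/s4.png',cv2.resize(b['pixels'][190:300,220:350,::-1],None,fx=4,fy=4,interpolation=cv2.INTER_CUBIC))
z=status.state()['eef_pos'][2]-44.5
for X in((596.4,-123.9,z),(596.4,-123.9,71)):
    u,v=proj(b,X);print(((u-220)*4,(v-190)*4))
E
```

```text
[ 597.80460437 -123.61718491  136.43649761] [46.4 -0.1 -1.5]
(np.float64(114.01107975385935), np.float64(246.497457161728))
(np.float64(118.74637699957816), np.float64(272.35950764855966))
```

View pics/s4.png

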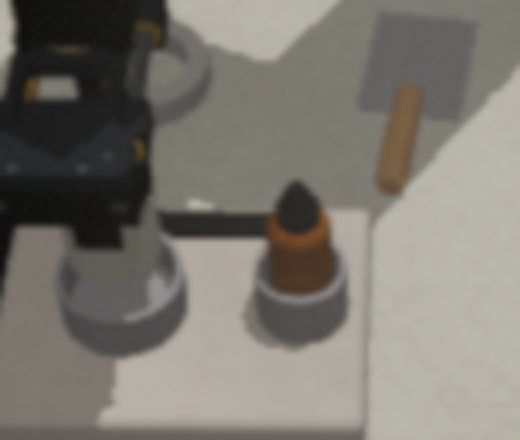

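The jar is above the cup, with its edges at 66 and 160 and the centre as predicted. The bottle stands upright in its own cup. Lowering the jar with a 1 mm correction.

Call:
{"fn": "apply_moves", "kwargs": {"increments": [[1,0,0.7,-1.2,0],[1,12,0,0,0],[1,12,0,0,0],[1,10,0,0,0],[1,5,0,0,0],[1,3,0,0,0],[1,0,0,0,0],[1,0,0,0,0]]}}

```text
t: 18.75
eef_pos: [596.3, -123.0, 93.6]
tcp_rot: [-0.129, 1.57, -0.034]
ft_force: [0.4, -0.5, -1.7]
opening: 0.522
```

Call:
{"fn": "apply_moves", "kwargs": {"increments": [[1,2,0,0,0],[1,1.5,0,0,0],[1,0,0,0,0],[1,0,0,0,0]]}}

```text
t: 19.15
eef_pos: [596.1, -122.9, 90.0]
tcp_rot: [0.794, 1.571, 0.889]
ft_force: [0.6, -0.4, -1.8]
opening: 0.523
```

Call:
{"fn": "apply_moves", "kwargs": {"increments": [[1,0.6,0,0,0],[0.2,0,0,0,0],[0.2,0,0,0,0],[0.2,0,0,0,0],[0.2,0,0,0,0],[0,-20,0,0,0],[0,-35,0,0,0],[0,-35,0,0,0],[0,-10,0,0,0],[0,0,0,0,0]]}}

```text
t: 20.15
eef_pos: [596.5, -123.0, 190.7]
tcp_rot: [-0.367, 1.568, -0.273]
ft_force: [0.3, 0.2, 0.2]
opening: 1.0
```

```bash
python3 - <<'E'
from h import *
b=cam('scene')
cv2.imwrite('pics/s5.png',cv2.resize(b['pixels'][190:300,140:330,::-1],None,fx=4,fy=4,interpolation=cv2.INTER_CUBIC))
O=np.array([596.4+ .1*33+0,-123.9-33*.995]) # check origin
Y=np.array([-.1,.995]);X=np.array([.995,.1])
O2=np.array([587,-29.7])-128*Y;print('origin',O,O2)
for o in(O,O2):
  for x,zz in((-34,134),(-38,63)):print(o-137*Y+x*X)
print(status.state()['eef_pos'],to((572,-295,190)))
E
```

```text
origin [ 599.7   -156.735] [ 599.8  -157.06]
[ 579.57 -296.45]
[ 575.59 -296.85]
[ 579.67  -296.775]
[ 575.69  -297.175]
[ 595.95650661 -122.90109405  189.18562071] [  -0.8 -169.1  -40.1]
```

View pics/s5.png

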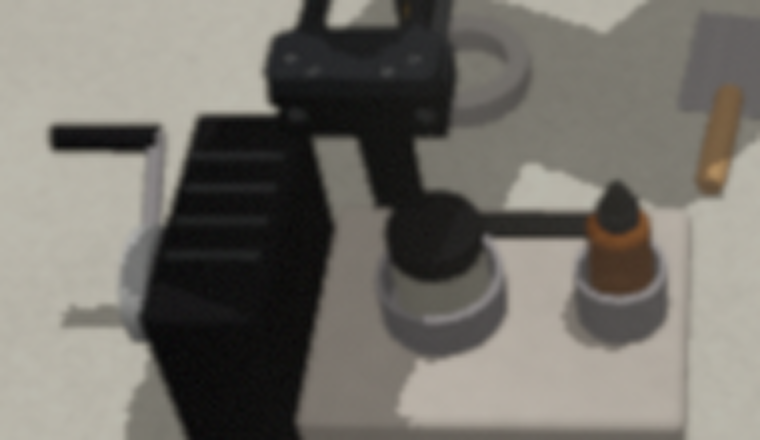

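Call:
{"fn": "apply_moves", "kwargs": {"increments": [[1,0,-20,-4,0],[1,0,-30,-7,0],[1,0,-35,-8,0],[1,0,-35,-8,0],[1,0,-30,-7,0],[1,0,-20,-6,0],[1,0,0,0,0],[1,0,0,0,0],[1,0,0,0,0],[1,0,0,0,0]]}}

```text
t: 21.2
eef_pos: [572.5, -294.9, 189.0]
tcp_rot: [2.231, 1.57, 2.327]
ft_force: [-0.8, -0.9, -0.1]
opening: 0.216
```

```bash
python3 - <<'E'
from h import *
b=cam('scene');print(ray(b,166.5,224.3,136),[ray(b,140+x/4,224.3,136).round(1) for x in(52,160)])
s=status.state();print(s['eef_pos'],s['opening'],to((575,-297,160)))
c=cam('wrist','w5.png');print(proj(c,(577,-296,142)))
cv2.imwrite('pics/s6.png',cv2.resize(b['pixels'][180:300,120:330,::-1],None,fx=3.7,fy=3.7,interpolation=cv2.INTER_CUBIC))
E
```

```text
[ 578.20351706 -292.57016242  136.        ] [array([ 581.1, -320. ,  136. ]), array([ 575.4, -265.1,  136. ])]
[ 572.55071702 -294.98388585  189.14947877] 0.17308636830970567 [29.1 -2.3  2.2]
(np.float64(327.24545134147905), np.float64(278.2304549096776))
```

View pics/s6.png

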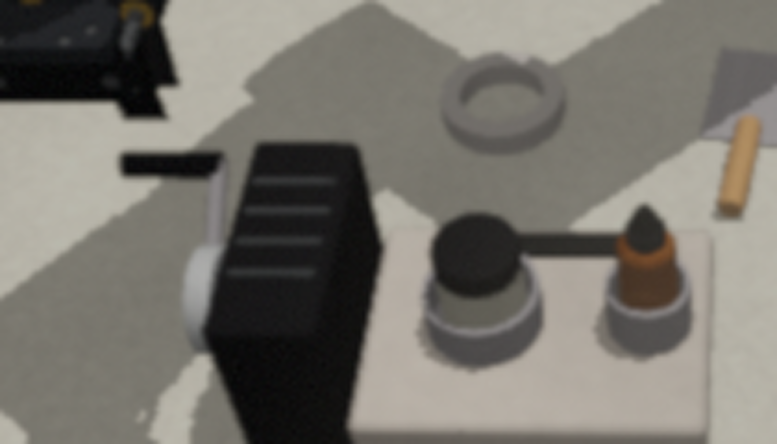

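Both containers are seated: jar lid (477,255), bottle (645,260). The bar lies at (172,163), at about (578,-294) in the world. Now pressing.

Call:
{"fn": "apply_moves", "kwargs": {"increments": [[1,10,-1,2,0],[1,10,0,0,0],[1,8,0,0,0],[1,0,0,0,0],[1,0,0,0,0]]}}

```text
t: 21.8
eef_pos: [574.4, -296.8, 161.0]
tcp_rot: [2.34, 1.57, 2.434]
ft_force: [0.7, -0.4, 0.6]
opening: 0.007
```

Call:
{"fn": "apply_moves", "kwargs": {"increments": [[1,5,0,0,0],[1,5,0,0,0],[1,5,0,0,0],[1,0,0,0,0],[1,0,0,0,0]]}}

```text
t: 22.3
eef_pos: [573.9, -297.0, 147.2]
tcp_rot: [-2.175, 1.57, -2.081]
ft_force: [-6.0, 1.2, 12.8]
opening: 0.005
```

Call:
{"fn": "apply_moves", "kwargs": {"increments": [[1,6,0,0,0],[1,6,0,0,0],[1,6,0,0,0],[1,6,0,0,0],[1,6,0,0,0],[1,6,0,0,0],[1,0,0,0,0],[1,0,0,0,0]]}}

```text
t: 23.1
eef_pos: [574.7, -296.9, 110.3]
tcp_rot: [-0.315, 1.57, -0.22]
ft_force: [1.9, -0.1, 3.3]
opening: 0.006
```

Call:
{"fn": "apply_moves", "kwargs": {"increments": [[1,6,0,0,0],[1,6,0,0,0],[1,6,0,0,0],[1,4,0,0,0],[1,3,0,0,0],[1,2,0,0,0],[1,0,0,0,0],[1,0,0,0,0],[1,0,0,0,0]]}}

```text
t: 24.0
eef_pos: [576.0, -297.2, 84.6]
tcp_rot: [-0.499, 1.566, -0.405]
ft_force: [4.9, 0.7, 8.4]
opening: 0.008
```

```bash
python3 - <<'E'
from h import *
s=status.state();print(s['eef_pos'],s['ft_force'])
b=cam('scene')
s=status.state();print(s['eef_pos'],s['ft_force'])
cv2.imwrite('pics/s7.png',cv2.resize(b['pixels'][180:300,120:330,::-1],None,fx=3.7,fy=3.7,interpolation=cv2.INTER_CUBIC))
E
```

```text
[ 576.02142105 -297.16446584   84.64673506] [4.94195848 0.70309683 8.40355948]
[ 576.0211153  -297.19051235   84.64965703] [4.48548097 0.68524953 8.54990317]
```

Call:
{"fn": "apply_moves", "kwargs": {"increments": [[1,2,0,0,0],[1,0,0,0,0],[1,0,0,0,0],[1,0,0,0,0],[1,0,0,0,0]]}}

```text
t: 24.55
eef_pos: [576.4, -297.2, 83.0]
tcp_rot: [-0.49, 1.565, -0.395]
ft_force: [5.1, 1.5, 10.6]
opening: 0.004
```

```bash
python3 - <<'E'
from h import *
b=cam('scene');P=b['pixels'].astype(int)
s=status.state();print(s['eef_pos'],s['ft_force'],s['qvel'].round(4))
Y=np.array([-.1,.995]);X=np.array([.995,.1]);O=np.array([599.7,-156.9])
for th in(.7,.95,1.1,1.2):
    a=.55-th;c0=O+(30-75*np.cos(a))*X
    e=[proj(b,(*(c0+y*Y),95+75*np.sin(a))) for y in(-109,-165)];print(th,np.round(e,1).tolist())
print(P[225:262,140:190].max(2)[::2,::2])
# jar, bottle checks
def bb(m,x0,y0,x1,y1,X,z):
    ys,xs=np.nonzero(m[y0:y1,x0:x1]);u,v=xs.mean()+x0,ys.mean()+y0;print(len(xs),u,v,ray(b,u,v,z).round(1),proj(b,X))
bb(P.max(2)<60,234,235,265,262,(596.4,-123.5,100),100)
bb((P[:,:,0]-P[:,:,2]>25),280,230,310,265,(587,-29.7,95),95)
E
```

```text
[ 576.3957127  -297.17770457   83.00893853] [ 5.520292    1.16264791 10.37641638] [ 0.0004 -0.0004 -0.      0.0007  0.0034 -0.0009]
0.7 [[184.9, 238.1], [158.8, 238.0]]
0.95 [[186.3, 245.4], [160.5, 245.3]]
1.1 [[186.8, 250.2], [161.2, 250.1]]
1.2 [[187.1, 253.5], [161.5, 253.4]]
[[ 22  50  65  49  31  22  23  21  23  28  38  39  22  20  39  50  37  65
   75 120 128 127 126 108  32]
 [ 24  26  23  26  24  25  25  29  37  41  41  42  39  29  43  46  24  90
  123 127 126 127 124  87  32]
 [ 25  24  27  26  26  26  32  38  41  42  41  42  40  35  55  53  18  67
  125 127 127 127 122  66  40]
 [ 24  26  24  28  31  38  43  40  42  42  42  41  39  27  66  47   9  41
  116 126 125 126 115  44  25]
 [ 26  26  31  40  41  40  40  40  42  50  59  43  38  30  65  31  11  17
  108 128 126 126 102  33  24]
 [ 38  38  42  42  43  41  54  57  43  42  41  40  28  32  53  21   9  11
   80 125 125 124  79  34  36]
 [ 30  31  30  30  31  29  37  35  33  33  32  29  21  17  34  13   7   7
   56 121 126 118  50  43  48]
 [ 21  20  18  21  18  20  20  19  20  22  20  19  18  13   8   8   9  11
   31 113 
[... 729 characters left out ...]
5  84  33  50  53  54  53]
 [126 125 125 126 126 125 126 124 125 124 124 123 123 124 126 157 171 174
  154  66  24  27  28  29  27]
 [127 126 126 127 125 127 127 124 123 124 124 124 124 126 124 134 165 169
  139  52  25  24  23  24  25]
 [125 125 126 125 124 127 126 125 123 124 125 123 123 125 123 123 159 166
  125  35  24  24  25  25  25]
 [125 126 124 124 123 125 124 125 122 123 125 124 124 123 124 128 155 159
  108  28  24  25  24  25  25]]
452 249.03761061946904 248.58185840707964 [ 594.9 -122.1  100. ] (np.float64(248.2303946527826), np.float64(249.1006362457974))
255 294.7725490196078 253.34901960784313 [593.6 -28.2  95. ] (np.float64(294.5139876022834), np.float64(250.83632300166315))
```

```bash
python3 - <<'E'
from h import *
env.job_done();s=status.state();print(s['t'],s['eef_pos'],s['ft_force'])
E
```

```text
the job is handed in; nothing more can be done
the job is handed in; nothing more can be done
```

I stood the bottle in the narrow cup and the jar in the wide cup and let go of both. I then pressed the bar to the third position with the gripper shut, and handed the job in at about 25 s while still holding it there.

**Dial:** From the fingertip height (72 mm, so the bar's middle is at about 64 mm) the dial stands at about 0.97 rad. The bar's edges in the last scene image give about 0.95. The upward force on the tool was about 10.5 N. It held steady and did not jump as it would on the end stop.

**Bottle and jar:** The last picture I viewed, just before the press, shows both upright and seated in their cups. In the last scene image the jar's lid is within about 2 mm of the cup centre. The bottle's patch agrees to about 2 mm sideways. It reads 7 mm off in x only because I took the patch at an assumed height; the bottle was let go within 1 mm of the measured cup centre.

**Disagreements and gaps:**
- The top camera put the cups 3–5 mm away from where the wrist and scene cameras did. I used the wrist values, which the scene camera supported.
- The final picture of the press was refused because the picture limit had been reached, so the last check was on numbers only.
- I did not measure the other objects again at the end. No move met an unexpected force.

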